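# Stack bearing spacers on the stand's spindle

## Robot

A 6-joint arm with a two-finger parallel gripper is mounted at the origin on the work surface. World frame = base frame: x ahead of the robot, y to its left, z up, the work surface at z = 0. Lengths are in m, angles in rad, forces in N, time in s.
With the tool pointing down it reaches from about 0.275 to 0.825 m from the base axis. Payload 5.2 kg.
Tool frame: the origin (TCP) lies at the very end of the fingers, on their centre line; the grasp point (between the pads) lies 19 mm behind it; z points along the fingers, y is the line along which they close (so a half turn about z gives the same grasp; the last joint's range is limited). The gripper opens to 93 mm and grips with 3 to 60 N. Pads are 15 mm wide; open, the fingers measure 128 mm over their backs; the gripper's body (75 mm by 188 mm) begins 65 mm behind the grasp point.
Start: joints at [-1.313, 0.259, 1.535, -0, 1.348, -0.203], TCP at [0.245, -0.493, 0.219] pointing down, gripper open.
Joint ranges: [-3.14, 3.14], [-0.91, 2.08], [0.19, 2.58], [-1.22, 4.36], [0.22, 2.71], [-3.12, 3.12]. Speed limits (rad/s): [2.57, 2.57, 3.14, 3.14, 3.14, 3.14].

## Interface

Orientations are given as [roll, pitch, yaw] about the fixed x, y, z axes, in that order (R = Rz(yaw) Ry(pitch) Rx(roll)).
In Python, from workcell import env gives the robot as it stands. The module is installed in compiled form; this text tells all that it offers.
- The arm moves only by the tool move_arm, never from a script. Its argument "motion" is a list that holds one entry, the list of rows, each a list of 7 numbers: the finger opening in mm, from 0 to 93, then the shift along the tool's x, y, z in mm, then the turn, a rotation vector about the tool's x, y, z in degrees. In form: [[[jaw, tx, ty, tz, rx, ry, rz], ...]]. A call has 1 to 12 rows; each row shifts and turns the commanded pose from where the row before left it, along the tool's axes as they then stand; what a row does not reach is not made up. A row lasts 1/10 s, in which the tool goes at most 50 mm and 8.59 degrees, less where a joint would pass 70% of its speed; a pose out of reach is approached as far as the arm can. A call with a gripper value outside its range is refused whole. The fingers move at their own pace and stop on an object; "force" is the grip in N (left out, the last holds). Time passes only in rows, so rows that do not move let the fingers close. It gives the time, the measured TCP pose, the force, the opening and the grip force at its end, in the units of the state.
- env.get_obs(): the state, without advancing time (a new reading comes with each control period).
- env.snapshot(name): name is "side" or "top" or "wrist"; returns a dict with "image" (384x512x3 uint8, blue, green, red), "camera_matrix" (3x3 intrinsics, pixels), "rvec" (rotation vector, rad) and "tvec" (3), from world to camera coordinates, as OpenCV has them. Camera axes: x right, y down, z forward; pixel columns grow to the right and rows downward; lengths in m; the calibration is good to about 2 mm. A picture is of the moment at which its call begins. There is no depth.
- env.hand_in(): hands the job in; it is judged then, once.
The state is a dict: "time_s": time; "joint_positions": joint angles; "joint_vel": joint speeds; "effort": joint torques, N m; "tool_pos": TCP position; "eef_rot": TCP orientation; "contact_force": force on the tool from outside, world axes, zero at the start; "ft_torque": the same for the moment, N m; "gripper_width": finger opening in m; "finger_force": force on a finger pad.
Only numpy, scipy, OpenCV 4.12 (cv2) and the standard library are available. Lean on these libraries where they do the work, as an engineer would, in place of code of your own. Each camera call takes 0.05 s, during which the arm holds its last target. There are 200 camera calls.

## Task

Thread the three bearing spacers onto the upright spindle of the green stand, the large one at the bottom, then the medium one, then the small one, pressing each past the sprung balls and fully home, and let go of each. The spindle stands up to 10 millimetres off the middle of its foot, so find it by feel and work gently: never load the stand or spindle with more than 40 N. Leave the white blank disc and everything else on the bench where it is.

Things in the scene. Friction and masses are not known exactly. Their poses are not given: they have to be found in the camera images.
- stand_top (a point): centre of the upper face of the stand's round green foot (104 mm diameter, 16 mm high, bolted to the bench), on which the large spacer must rest; z up. The steel spindle rises from this face 64 mm, vertical, 20 mm in diameter, its tip chamfered 1.5 mm over the last 2 mm; it is NOT exactly over this point, see stand
- large_mid (a point): centre of the large spacer, half-way up: a bright steel ring, outer diameter 60 mm, height 18 mm, bore 22 mm through, lying flat at the start; z along the bore
- medium_mid (a point): centre of the medium spacer, half-way up: a brass-yellow ring, outer diameter 50 mm, height 16 mm, bore 22 mm through, lying flat at the start; z along the bore
- small_mid (a point): centre of the small spacer, half-way up: a blue ring, outer diameter 40 mm, height 14 mm, bore 22 mm through, lying flat at the start; z along the bore
- large_spacer: the large spacer (345 g, +-15 %), origin at the centre of its underside
- medium_spacer: the medium spacer (215 g, +-15 %), origin at the centre of its underside
- small_spacer: the small spacer (40 g, +-15 %), origin at the centre of its underside
- stand: the whole stand, origin at the centre of the foot's underside. Its spindle is locked on a cross-slide and stands 4 to 10 mm off the foot's centre in an unknown direction (new each time, not reported). Foot and spindle are rigid: a touch shows at once as force on the tool; 40 N is the most they may bear, the weight of the spacers included
- ball_l (a joint): inward travel of one of two brass sprung balls (0 = out) on the spindle's sides towards the foot's +y and -y; they stand 1.75 mm proud of the spindle, centred 52.5 mm above the foot's upper face. A spacer needs about 2 to 8 N of push to pass them, then slides freely down
- blank_mid (a point): bystander: centre of a white solid plastic disc without a bore, 50 mm in diameter, 16 mm high, lying among the spacers
- jar_mid (a point): bystander: centre of an upright jar with a yellow lid, 60 mm in diameter, 85 mm high
- wrench_grip (a point): bystander: the handle of a wrench lying on the bench
- cap_screw_mid (a point): bystander: centre of a dark socket cap screw standing on its head, 30 mm in diameter, 65 mm high
- gauge_mid (a point): bystander: centre of a small aluminium caliper gauge, 90 by 45 by 10 mm, lying flat
Not all that is in view belongs to the job. What is meant by the stand is not blue, and is the smaller of those in its own colour. Of the things that look like the medium_spacer, the largest one is meant.

How it is judged:
On the way, in this order (a step that is already met when the one before it is completed fails the run):
1. the large spacer is threaded on the spindle, fully home on the foot, and let go (horizontal distance between large_mid and stand_top below 0.0115 m and z of large_mid in the frame of stand_top between 0.0065 and 0.011 m and angle between large_mid's own z axis and vertical below 0.1 rad and contact force between the fingers and large_spacer below 0.1 N), for 0.2 s.
2. the medium spacer is threaded on the spindle, fully home on the large one, and let go (horizontal distance between medium_mid and stand_top below 0.0115 m and z of medium_mid in the frame of stand_top between 0.0235 and 0.028 m and angle between medium_mid's own z axis and vertical below 0.1 rad and contact force between the fingers and medium_spacer below 0.1 N), for 0.2 s.
3. the small spacer is threaded on the spindle, fully home on the medium one, under the balls, and let go (horizontal distance between small_mid and stand_top below 0.0115 m and z of small_mid in the frame of stand_top between 0.0385 and 0.043 m and angle between small_mid's own z axis and vertical below 0.1 rad and contact force between the fingers and small_spacer below 0.1 N), for 0.2 s.
At the end, for the whole second after the job is handed in: All three spacers are on the spindle, each lying flat (within 0.1 rad), at rest and released, large at the bottom on the foot, medium on it, small on top: their centres 9, 26 and 41 mm above the foot's upper face (within 2 mm), and within 11.5 mm of the foot's centre sideways (all of step 1 and all of step 2 and all of step 3 and linear speed of each of large_spacer, medium_spacer, small_spacer below 0.02 m/s); the robot touches nothing.
It fails at once if the stand or its spindle is loaded with more than 40 N (contact force between anything else and stand above 40 N).
It fails at once if a bystander (blank disc, jar, wrench, cap screw, gauge) is moved by more than 25 mm (distance of any of blank_mid, jar_mid, wrench_grip, cap_screw_mid, gauge_mid from where it was at the start of the episode above 0.025 m).
It also fails if it takes over 72 s, if anything falls off the work surface, if the arm or the gripper's body presses on something with over 40 N, if the wrist force passes 120 N, or if a joint passes its speed limit or range.

## Working session

There is one attempt and no reset: what is moved stays moved. The work goes in short steps, Python scripts to look and compute and a tool call to move; the robot and the scene stay as the last step left them, time stands still between calls to the robot, and variables do not carry over. Pictures are saved under pics/ and viewed, at most 10 in all, crops included, and the job is handed in when it is done.

Besides the shell and the picture viewer there is one more tool, called after "Request:" in YAML: its name, and indented under it one key for each argument. move_arm: Moves the arm, as the interface text tells. Its arguments: {"type":"object","properties":{"motion":{"type":"array","items":{"type":"array","items":{"type":"array","items":{"type":"number"}}}},"force":{"type":"number"}},"required":["motion"]}

```bash
mkdir -p pics; cat > h.py <<'E'
import numpy as np, cv2
from workcell import env
def ray(s,u,v,z):
    R=cv2.Rodrigues(np.array(s["rvec"],float))[0];t=np.array(s["tvec"],float).ravel()
    K=np.array(s["camera_matrix"]);d=R.T@np.linalg.inv(K)@np.array([u,v,1.]);c=-R.T@t
    return c+d*(z-c[2])/d[2]
def proj(s,p):
    return cv2.projectPoints(np.array([p],float),np.array(s["rvec"],float),np.array(s["tvec"],float),np.array(s["camera_matrix"],float),None)[0].ravel()
E
python3 - <<'E'
from h import *
o=env.get_obs();print({k:np.round(v,3).tolist() for k,v in o.items()})
for n in("top","side"):
    s=env.snapshot(n);np.save(n+".npy",s,allow_pickle=True);cv2.imwrite(f"pics/{n}0.png",cv2.resize(s["image"],(800,600)))
    R=cv2.Rodrigues(np.array(s["rvec"],float))[0];print(n,-R.T@np.array(s["tvec"]).ravel(),np.array(s["camera_matrix"])[0])
E
```

```text
{'time_s': 0.0, 'joint_positions': [-1.313, 0.259, 1.536, 0.0, 1.348, -0.203], 'joint_vel': [-0.0, 0.0, -0.001, -0.001, -0.0, 0.001], 'effort': [-0.001, -43.731, -28.4, 0.072, 0.041, -0.0], 'tool_pos': [0.244, -0.492, 0.218], 'eef_rot': [-3.14, -0.0, 0.461], 'contact_force': [-0.357, 0.112, -0.703], 'ft_torque': [0.011, -0.011, 0.028], 'finger_force': 0.0, 'gripper_width': 0.093}
top [ 0.44833455 -0.01618438  1.46810389] [442.83441796   0.         253.57406972]
side [0.50045995 0.87499803 0.73716324] [418.44038476   0.         253.00646293]
```

View pics/top0.png

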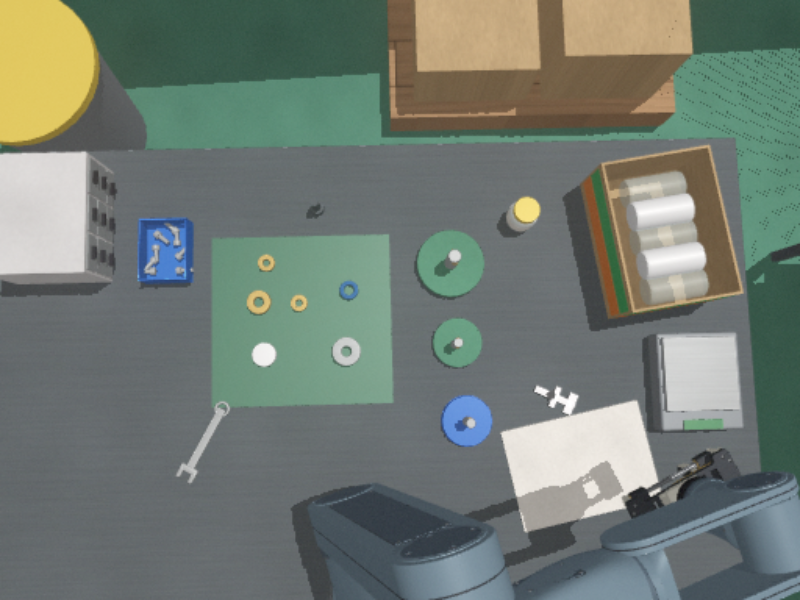

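View pics/side0.png

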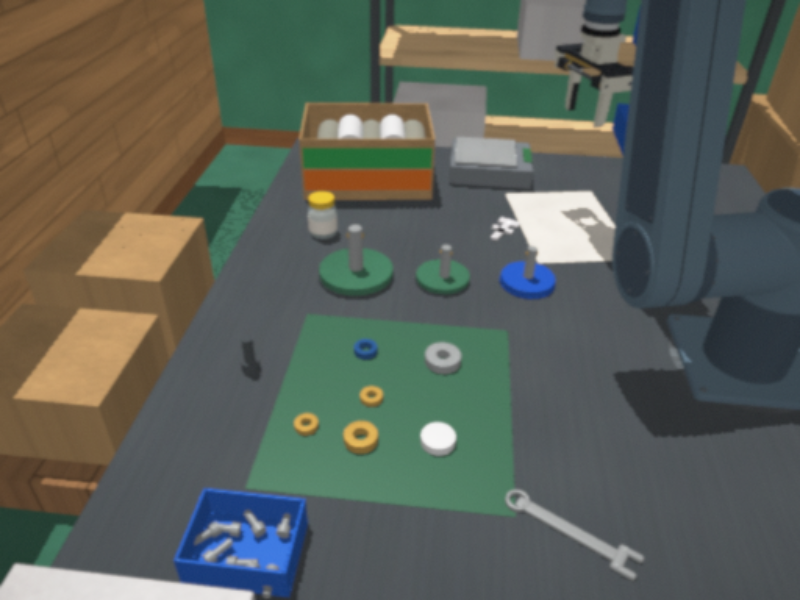

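The top view (800x600 pixels) has three stands: large green (451,264), small green (457,343) and blue (467,420). The smaller green one is meant. It also shows three brass rings at (259,302), (266,263) and (299,303), and the largest, (259,302), is meant. The steel ring is at (346,351), the blue ring at (348,290) and the white blank at (264,354). Next I'll measure these and confirm in one crop.

```bash
python3 - <<'E'
from h import *
T=np.load("top.npy",allow_pickle=True).item();im=T["image"]
hsv=cv2.cvtColor(im,cv2.COLOR_BGR2HSV)
f=.64
def blob(m,u,v,z,name,r=40):
    m=m.astype(np.uint8); w=np.zeros_like(m);cv2.circle(w,(int(u*f),int(v*f)),r,1,-1);m=m*w
    cs,_=cv2.findContours(m,cv2.RETR_EXTERNAL,cv2.CHAIN_APPROX_NONE)
    c=min((c for c in cs if cv2.contourArea(c)>15),key=lambda c:np.hypot(*(np.array(cv2.minEnclosingCircle(c)[0])-[u*f,v*f])))
    h=cv2.convexHull(c);M=cv2.moments(h);p=(M['m10']/M['m00'],M['m01']/M['m00'])
    x=ray(T,*p,z);print(name,np.round(p,1),np.round(x,4),"diam",round(2*np.sqrt(M['m00']/np.pi)*(1.468-z)/443,4))
H,S,V=[hsv[...,i].astype(int) for i in range(3)]
for u,v in((259,302),(266,263),(299,303)):print(hsv[int(v*f),int(u*f)-5:int(u*f)+6].tolist())
print(hsv[int(351*f),int(346*f)-10:int(346*f)+11].tolist());print(hsv[int(343*f),int(457*f)-18:int(457*f)+19].tolist())
yel=(H>12)&(H<32)&(S>110)&(V>90)
blob(yel,259,302,.012,"medium",12);blob(yel,266,263,.008,"y2",9);blob(yel,299,303,.008,"y3",9)
blob((H>95)&(H<125)&(S>120),348,290,.010,"small",14)
blob((S<60)&(V>90),346,351,.013,"large",14)
blob((S<40)&(V>150),264,354,.012,"blank",14)
blob((H>60)&(H<95)&(S>70)&(V>60),457,343,.014,"stand",24)
blob((H>60)&(H<95)&(S>70)&(V>60),451,264,.014,"stand big",32)
blob((S<60)&(V>110),457,343,.07,"spindle",12)
cv2.imwrite("pics/crop.png",cv2.resize(im[145:275,130:330],(800,520),interpolation=cv2.INTER_CUBIC))
E
```

```text
[[21, 112, 221], [21, 109, 225], [23, 93, 145], [71, 66, 150], [73, 67, 152], [72, 68, 153], [72, 66, 151], [74, 66, 151], [49, 56, 114], [21, 111, 212], [21, 112, 219]]
[[21, 112, 208], [21, 112, 218], [21, 114, 219], [32, 70, 138], [71, 66, 150], [74, 68, 150], [72, 64, 152], [40, 68, 120], [21, 114, 211], [21, 111, 221], [21, 117, 191]]
[[21, 107, 214], [21, 111, 221], [21, 111, 220], [44, 51, 149], [72, 63, 157], [71, 60, 157], [73, 63, 155], [32, 69, 133], [21, 110, 217], [21, 110, 228], [23, 98, 187]]
[[72, 60, 161], [72, 37, 125], [60, 3, 198], [75, 3, 204], [80, 4, 207], [90, 1, 207], [60, 1, 211], [74, 18, 156], [72, 57, 160], [74, 62, 161], [73, 59, 163], [73, 60, 162], [72, 58, 164], [73, 70, 110], [70, 4, 196], [60, 2, 206], [90, 1, 207], [60, 1, 208], [60, 1, 212], [60, 4, 178], [73, 52, 166]]
[[90, 13, 114], [100, 20, 114], [94, 23, 79], [74, 84, 128], [74, 86, 155], [74, 84, 157], [74, 86, 160], [75, 86, 157], [74, 84, 157], [74, 86, 154], [75, 84, 155], [74, 83, 159], [74, 83, 156], [74, 82, 155], [76, 69, 107], [83, 10, 105], [83, 7, 140], [90, 1, 213], [60, 1, 217], [90, 1, 213], [90, 1, 215], [60, 1, 216], [73, 39, 152], [75, 83, 157], [74, 86, 157], [74, 87, 159], [75, 83, 159], [75, 86, 160], [76, 88, 157], [74, 88, 160], [75, 86, 157], [75, 84, 158], [76, 88, 157], [74, 83, 160], [76, 58, 133], [93, 22, 115], [98, 24, 115]]
medium [165.1 193. ] [0.6058 0.249  0.012 ] diam 0.0459
y2 [170.1 168. ] [0.6895 0.2327 0.008 ] diam 0.0307Traceback (most recent call last):
  File "<stdin>", line 15, in <module>
  File "<stdin>", line 8, in blob
ValueError: min() iterable argument is empty
```

```bash
cat > m.py <<'E'
from h import *
f=.64
def blob(T,m,u,v,z,name,r=40):
    m=m.astype(np.uint8); w=np.zeros_like(m);cv2.circle(w,(int(u),int(v)),r,1,-1);m=m*w
    cs,_=cv2.findContours(m,cv2.RETR_EXTERNAL,cv2.CHAIN_APPROX_NONE)
    c=max(cs,key=cv2.contourArea)
    h=cv2.convexHull(c);M=cv2.moments(h);p=(M['m10']/M['m00'],M['m01']/M['m00'])
    x=ray(T,*p,z);print(name,np.round(p,1),np.round(x,4),"diam px",round(2*np.sqrt(M['m00']/np.pi)+1,1));return x
E
python3 - <<'E'
from m import *
T=np.load("top.npy",allow_pickle=True).item();im=T["image"]
hsv=cv2.cvtColor(im,cv2.COLOR_BGR2HSV)
H,S,V=[hsv[...,i].astype(int) for i in range(3)]
yel=(H>12)&(H<32)&(S>80)&(V>90)
b=lambda m,u,v,*a:blob(T,m,u*f,v*f,*a)
b(yel,259,302,.012,"medium",12);b(yel,266,263,.008,"y2",9);b(yel,299,303,.008,"y3",9)
b((H>95)&(H<125)&(S>110),348,290,.010,"small",14)
b((S<40)&(V>90),346,351,.013,"large",14)
b((S<40)&(V>150),264,354,.012,"blank",14)
g=(H>60)&(H<95)&(S>60)&(V>60)
b(g,457,343,.014,"stand",24)
b(g,451,264,.014,"stand big",32)
b((S<50)&(V>175),457,343,.08,"spindle",12)
b((S<50)&(V>175),451,264,.11,"spindle big",12)
cv2.imwrite("pics/crop.png",cv2.resize(im[145:275,130:330],(800,520),interpolation=cv2.INTER_CUBIC))
E
```

```text
medium [165.1 193.1] [0.6057 0.249  0.012 ] diam px 15.4
y2 [170. 168.] [0.6896 0.2329 0.008 ] diam px 11.0
y3 [191.  193.6] [0.6023 0.1641 0.008 ] diam px 10.8
small [222.7 185.3] [0.6272 0.0589 0.01  ] diam px 12.0
large [221.2 224.3] [0.4982 0.0661 0.013 ] diam px 19.0
blank [168.6 226.5] [0.4955 0.2382 0.012 ] diam px 16.3
stand [292.2 218.9] [ 0.5099 -0.1673  0.014 ] diam px 31.8
stand big [287.9 168.2] [ 0.6787 -0.1587  0.014 ] diam px 43.4
spindle [293.  218.6] [ 0.508 -0.163  0.08 ] diam px 5.7
spindle big [290.7 163.3] [ 0.6787 -0.1586  0.11  ] diam px 7.9
```

View pics/crop.png

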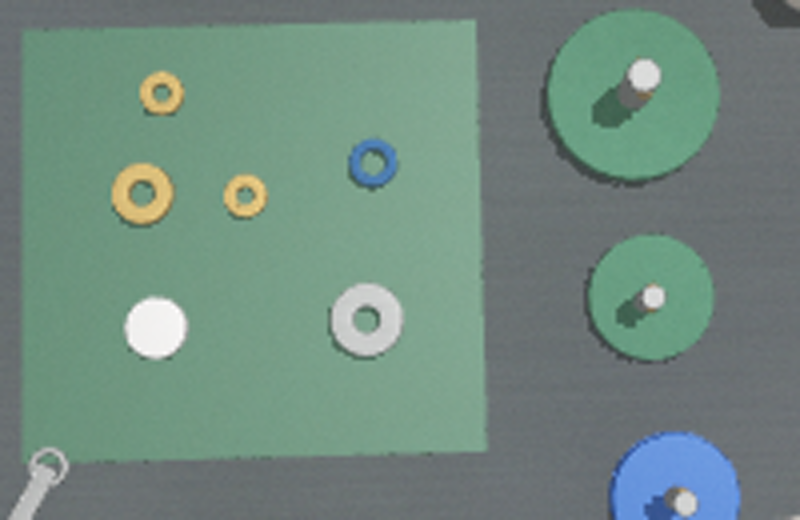

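Confirmed: the small green stand is at crop (650,297), the steel ring at (366,320), the largest brass ring at (142,194) and the blue ring at (373,163). I'll move above the large ring with yaw 0.

Request:
move_arm:
  motion:
    - [[93,0,0,0,0,0,6.6],[93,0,0,0,0,0,6.6],[93,0,0,0,0,0,6.6],[93,0,0,0,0,0,6.6],[93,20,-45,0,0,0,0],[93,20,-45,0,0,0,0],[93,20,-45,0,0,0,0],[93,20,-45,0,0,0,0],[93,20,-45,0,0,0,0],[93,20,-45,0,0,0,0],[93,20,-45,0,0,0,0],[93,20,-45,0,0,0,0]]

```text
time_s: 1.3
tool_pos: [0.4048, -0.1306, 0.2186]
eef_rot: [-3.142, -0.0, -0.0]
contact_force: [1.5, -0.6, -0.3]
gripper_width: 0.0929
finger_force: 0.0
```

Request:
move_arm:
  motion:
    - [[93,20,-40,0,0,0,0],[93,20,-40,0,0,0,0],[93,20,-40,0,0,0,0],[93,20,-40,0,0,0,0],[93,13,-39,0,0,0,0],[93,0,0,0,0,0,0],[93,0,0,0,0,0,0]]

```text
time_s: 2.0
tool_pos: [0.4971, 0.0671, 0.2181]
eef_rot: [3.141, 0.001, 0.003]
contact_force: [-0.4, -0.1, 0.5]
gripper_width: 0.0931
finger_force: 0.0
```

```bash
python3 - <<'E'
from m import *
s=env.snapshot("wrist");im=s["image"];cv2.imwrite("pics/w1.png",im)
R=cv2.Rodrigues(np.array(s["rvec"],float))[0];print("cam",-R.T@np.array(s["tvec"]).ravel(),R[2],s["camera_matrix"][0][0])
for p in((.498,.066,.013),(.508,-.163,.08),(.606,.249,.012)):print(p,proj(s,p))
print(np.round(env.get_obs()["tool_pos"],4))
E
```

```text
cam [0.57740178 0.06789548 0.38280784] [-2.85334097e-01 -6.37217513e-04 -9.58427904e-01] 333.61586828719965
(0.498, 0.066, 0.013) [256.08569884 165.54077546]
(0.508, -0.163, 0.08) [502.73804335 171.15445343]
(0.606, 0.249, 0.012) [80.75305781 62.8408509 ]
[0.4971 0.0662 0.2182]
```

View pics/w1.png

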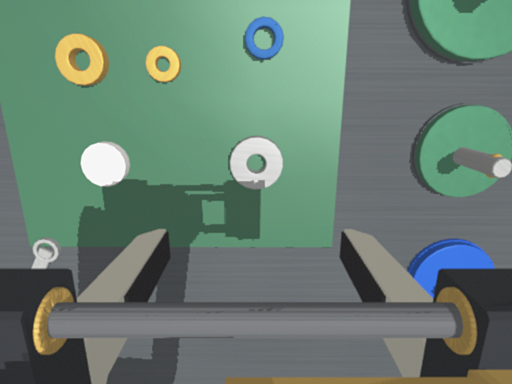

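The wrist view shows the large ring at (256,163), the brass ring at (81,60), the blue ring at (264,38), the stand foot at about (463,150) and the spindle tip at about (501,168).

```bash
python3 - <<'E'
from m import *
s=env.snapshot("wrist");im=s["image"]
hsv=cv2.cvtColor(im,cv2.COLOR_BGR2HSV);H,S,V=[hsv[...,i].astype(int) for i in range(3)]
blob(s,(S<35)&(V>120),256,160,.012,"large(mask mix)",32)
blob(s,((H>60)&(H<95)&(S>50)&(V>120)),256,163,.018,"large bore top",13)
blob(s,(H>12)&(H<32)&(S>80)&(V>90),81,60,.010,"medium",32)
blob(s,(H>95)&(H<125)&(S>110),264,38,.009,"small",26)
blob(s,(S<40)&(V>170),502,168,.08,"spindle tip",11)
E
```

```text
large(mask mix) [255.  162.1] [0.5017 0.0662 0.012 ] diam px 53.7
large bore top [254. 162.] [0.503  0.0674 0.018 ] diam px 15.6
medium [80.2 59.6] [0.6096 0.249  0.01  ] diam px 53.2
small [262.3  37.6] [0.6312 0.0591 0.009 ] diam px 40.8
spindle tip [500.7 167.1] [ 0.5113 -0.1614  0.08  ] diam px 18.5
```

Request:
move_arm:
  motion:
    - [[93,3,0,40,0,0,0],[93,0,0,45,0,0,0],[93,0,0,45,0,0,0],[93,0,0,45,0,0,0],[93,0,0,25,0,0,0],[93,0,0,12,0,0,0],[93,0,0,2,0,0,0],[93,0,0,0,0,0,0]]
  force: 25

```text
time_s: 2.9
tool_pos: [0.5014, 0.0656, 0.0055]
eef_rot: [3.141, -0.001, -0.001]
contact_force: [-0.1, 0.5, 0.5]
gripper_width: 0.0927
finger_force: 0.0
```

Request:
move_arm:
  motion:
    - [[50,0,0,0,0,0,0],[50,0,0,0,0,0,0],[50,0,0,0,0,0,0],[50,0,0,0,0,0,0],[50,0,0,0,0,0,0],[50,0,0,0,0,0,0]]
  force: 25

```text
time_s: 3.5
tool_pos: [0.5008, 0.0663, 0.0051]
eef_rot: [3.141, -0.001, 0.0]
contact_force: [-1.2, 0.3, 5.3]
gripper_width: 0.0595
finger_force: 25.0
```

Request:
move_arm:
  motion:
    - [[50,0,0,-30,0,0,0],[50,0,0,-45,0,0,0],[50,0,0,-35,0,0,0],[50,2,46,0,0,0,0],[50,2,46,0,0,0,0],[50,2,46,0,0,0,0],[50,2,46,0,0,0,0],[50,2,44.5,0,0,0,0],[50,0,0,0,0,0,0],[50,0,0,0,0,0,0]]

```text
time_s: 4.5
tool_pos: [0.5097, -0.1627, 0.1137]
eef_rot: [-3.14, 0.002, -0.003]
contact_force: [-0.1, -0.1, -3.5]
gripper_width: 0.06
finger_force: 25.0
```

```bash
python3 - <<'E'
from m import *
o=env.get_obs();print(o["tool_pos"],o["contact_force"],o["ft_torque"],o["gripper_width"])
s=env.snapshot("wrist");im=s["image"];t=env.snapshot("side")["image"]
cv2.imwrite("pics/w2.png",np.hstack([cv2.resize(im[80:272,128:384],(400,300)),cv2.resize(t[120:240,230:390],(400,300),interpolation=cv2.INTER_CUBIC)]))
E
```

```text
[ 0.50974997 -0.16268476  0.11365037] [-0.10970737 -0.05363009 -3.50620906] [0.06707612 0.03532502 0.00313576] 0.059950122162780534
```

View pics/w2.png

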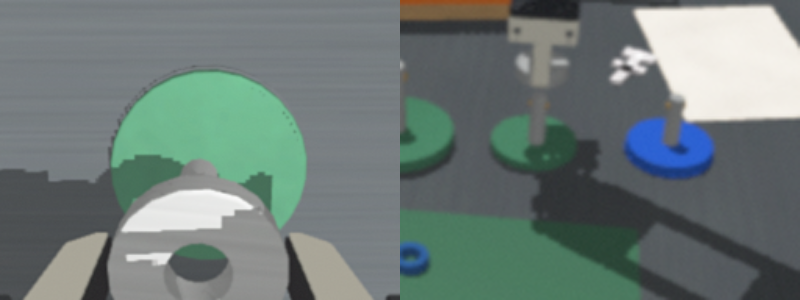

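The wrist view shows the ring held level, with the spindle visible just behind it and through the bore. The side view shows it over the spindle. I'll descend gently.

Request:
move_arm:
  motion:
    - [[50,0,0,12,0,0,0],[50,0,0,12,0,0,0],[50,0,0,0,0,0,0],[50,0,0,1,0,0,0],[50,0,0,1,0,0,0],[50,0,0,1,0,0,0],[50,0,0,1,0,0,0],[50,0,0,1,0,0,0],[50,0,0,1,0,0,0],[50,0,0,0,0,0,0]]

```text
time_s: 5.6
tool_pos: [0.5105, -0.1621, 0.0846]
eef_rot: [-3.142, 0.0, -0.0]
contact_force: [-1.1, 0.1, -3.7]
gripper_width: 0.0596
finger_force: 25.0
```

Request:
move_arm:
  motion:
    - [[50,0,0,1,0,0,0],[50,0,0,1,0,0,0],[50,0,0,0,0,0,0]]

```text
time_s: 5.9
tool_pos: [0.5105, -0.1621, 0.0825]
eef_rot: [-3.142, 0.0, 0.0]
contact_force: [0.2, -0.6, -3.0]
gripper_width: 0.0598
finger_force: 25.0
```

Request:
move_arm:
  motion:
    - [[50,0,0,1,0,0,0],[50,0,0,1,0,0,0],[50,0,0,0,0,0,0]]

```text
time_s: 6.2
tool_pos: [0.5105, -0.1621, 0.0805]
eef_rot: [-3.142, 0.0, 0.0]
contact_force: [-0.1, -0.1, -3.5]
gripper_width: 0.0597
finger_force: 25.0
```

Request:
move_arm:
  motion:
    - [[50,0,0,1,0,0,0],[50,0,0,1,0,0,0],[50,0,0,1,0,0,0],[50,0,0,1,0,0,0],[50,0,0,0,0,0,0]]

```text
time_s: 6.7
tool_pos: [0.5105, -0.1621, 0.0765]
eef_rot: [-3.142, 0.0, 0.0]
contact_force: [-0.1, -0.5, -4.4]
gripper_width: 0.0596
finger_force: 25.0
```

Request:
move_arm:
  motion:
    - [[50,0,0,1,0,0,0],[50,0,0,1,0,0,0],[50,0,0,0,0,0,0]]

```text
time_s: 7.0
tool_pos: [0.5106, -0.1621, 0.0746]
eef_rot: [3.142, 0.0, 0.0]
contact_force: [-0.2, -0.0, -2.6]
gripper_width: 0.0599
finger_force: 25.0
```

Beginning ball contact; I'll keep pressing in small steps.

Request:
move_arm:
  motion:
    - [[50,0,0,1,0,0,0],[50,0,0,1,0,0,0],[50,0,0,0,0,0,0]]

```text
time_s: 7.3
tool_pos: [0.5105, -0.1621, 0.0724]
eef_rot: [-3.142, 0.0, 0.0]
contact_force: [-0.5, -0.9, -3.2]
gripper_width: 0.0595
finger_force: 25.0
```

Request:
move_arm:
  motion:
    - [[50,0,0,1,0,0,0],[50,0,0,1,0,0,0],[50,0,0,0,0,0,0]]

```text
time_s: 7.6
tool_pos: [0.5105, -0.1621, 0.0704]
eef_rot: [-3.141, 0.0, 0.0]
contact_force: [0.4, -0.5, -3.8]
gripper_width: 0.0599
finger_force: 25.0
```

Request:
move_arm:
  motion:
    - [[50,0,0,1,0,0,0],[50,0,0,1,0,0,0],[50,0,0,0,0,0,0]]

```text
time_s: 7.9
tool_pos: [0.5105, -0.1621, 0.0684]
eef_rot: [-3.141, 0.0, -0.0]
contact_force: [0.8, -0.5, -4.3]
gripper_width: 0.0597
finger_force: 25.0
```

```bash
python3 - <<'E'
from m import *
s=env.snapshot("wrist");im=s["image"];t=env.snapshot("side")["image"]
cv2.imwrite("pics/w3.png",np.hstack([cv2.resize(im[80:272,128:384],(400,300)),cv2.resize(t[140:200,250:330],(400,300),interpolation=cv2.INTER_CUBIC)]))
E
```

```text
(no output)
```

View pics/w3.png

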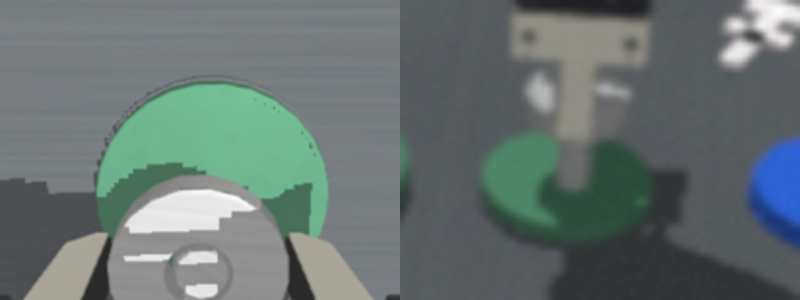

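The spindle's white tip is visible inside the bore, so the ring is threaded. I'll go on down.

Request:
move_arm:
  motion:
    - [[50,0,0,2,0,0,0],[50,0,0,2,0,0,0],[50,0,0,2,0,0,0],[50,0,0,2,0,0,0],[50,0,0,2,0,0,0],[50,0,0,2,0,0,0],[50,0,0,0,0,0,0]]

```text
time_s: 8.7
tool_pos: [0.5104, -0.1621, 0.0562]
eef_rot: [-3.141, 0.0, -0.0]
contact_force: [0.7, -1.3, -4.6]
gripper_width: 0.0599
finger_force: 25.0
```

Request:
move_arm:
  motion:
    - [[50,0,0,4,0,0,0],[50,0,0,4,0,0,0],[50,0,0,4,0,0,0],[50,0,0,4,0,0,0],[50,0,0,4,0,0,0],[50,0,0,4,0,0,0],[50,0,0,4,0,0,0],[50,0,0,2,0,0,0],[50,0,0,0,0,0,0]]

```text
time_s: 9.6
tool_pos: [0.5105, -0.1621, 0.0263]
eef_rot: [-3.141, 0.0, 0.0]
contact_force: [0.1, -1.1, -4.3]
gripper_width: 0.0599
finger_force: 25.0
```

Request:
move_arm:
  motion:
    - [[50,0,0,2,0,0,0],[50,0,0,2,0,0,0],[50,0,0,0.5,0,0,0],[50,0,0,0,0,0,0]]

```text
time_s: 10.0
tool_pos: [0.5106, -0.1621, 0.0221]
eef_rot: [3.142, 0.0, 0.0]
contact_force: [0.7, -1.9, -3.5]
gripper_width: 0.0598
finger_force: 25.0
```

Request:
move_arm:
  motion:
    - [[75,0,0,0,0,0,0],[75,0,0,0,0,0,0],[75,0,0,0,0,0,0],[75,0,0,0,0,0,0],[75,0,0,0,0,0,0]]

```text
time_s: 10.5
tool_pos: [0.5107, -0.1621, 0.0223]
eef_rot: [3.142, -0.0, 0.0]
contact_force: [-0.1, -0.2, 0.3]
gripper_width: 0.0748
finger_force: 0.0
```

```bash
python3 - <<'E'
from m import *
o=env.get_obs();print(o["tool_pos"],o["contact_force"])
s=env.snapshot("wrist");im=s["image"];t=env.snapshot("side")["image"]
cv2.imwrite("pics/w4.png",np.hstack([cv2.resize(im[80:272,128:384],(400,300)),cv2.resize(t[140:200,250:330],(400,300),interpolation=cv2.INTER_CUBIC)]))
E
```

```text
[ 0.51073378 -0.16209086  0.02230596] [-0.12675055 -0.23027477  0.33048746]
```

View pics/w4.png

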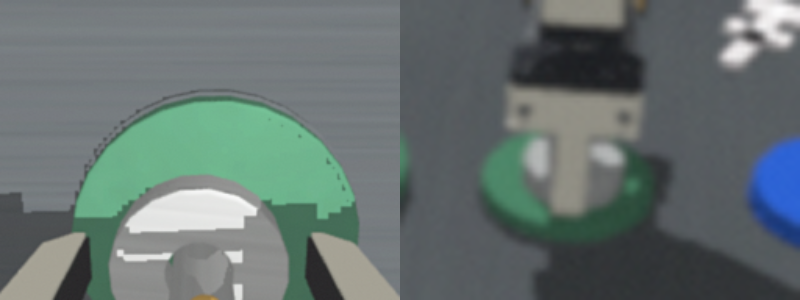

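The large ring sits on the foot and is released. Next is the medium ring.

Request:
move_arm:
  motion:
    - [[75,0,0,-30,0,0,0],[75,0,0,-40,0,0,0],[75,0,0,-40,0,0,0],[75,11,-46,0,0,0,0],[75,11,-46,0,0,0,0],[75,11,-46,0,0,0,0],[75,11,-46,0,0,0,0],[75,11,-46,0,0,0,0],[75,11,-46,0,0,0,0],[75,11,-46,0,0,0,0],[75,11,-46,0,0,0,0],[75,8,-43,0,0,0,0]]

```text
time_s: 11.8
tool_pos: [0.6068, 0.2511, 0.1321]
eef_rot: [-3.141, -0.0, 0.0]
contact_force: [0.9, -0.7, 0.0]
gripper_width: 0.0749
finger_force: 0.0
```

Request:
move_arm:
  motion:
    - [[75,0,0,0,0,0,0],[75,0,0,0,0,0,0]]

```text
time_s: 12.0
tool_pos: [0.606, 0.2498, 0.1316]
eef_rot: [3.141, 0.001, 0.003]
contact_force: [-0.0, 0.5, -0.3]
gripper_width: 0.0752
finger_force: 0.0
```

```bash
python3 - <<'E'
from m import *
s=env.snapshot("wrist");im=s["image"];print(env.get_obs()["tool_pos"])
u,v=proj(s,(.609,.249,.010));print(u,v)
hsv=cv2.cvtColor(im,cv2.COLOR_BGR2HSV);H,S,V=[hsv[...,i].astype(int) for i in range(3)]
blob(s,(H>12)&(H<32)&(S>80)&(V>60),u,v,.010,"medium",60)
T=env.snapshot("top");im=T["image"];hsv=cv2.cvtColor(im,cv2.COLOR_BGR2HSV);S,V=hsv[...,1],hsv[...,2]
E
```

```text
[0.60610355 0.24861884 0.13170089]
256.144152386961 183.09995693141457
medium [255.9 182. ] [0.61   0.2492 0.01  ] diam px 57.3
```

Request:
move_arm:
  motion:
    - [[75,2,0,40,0,0,0],[75,0,0,45,0,0,0],[75,0,0,30,0,0,0],[75,0,0,10,0,0,0],[75,0,0,2,0,0,0],[75,0,0,0,0,0,0],[75,0,0,0,0,0,0]]

```text
time_s: 12.8
tool_pos: [0.6102, 0.2489, 0.0075]
eef_rot: [-3.141, -0.004, -0.0]
contact_force: [0.8, -0.2, 0.3]
gripper_width: 0.0751
finger_force: 0.0
```

Request:
move_arm:
  motion:
    - [[40,0,0,0,0,0,0],[40,0,0,0,0,0,0],[40,0,0,0,0,0,0],[40,0,0,0,0,0,0],[40,0,0,0,0,0,0]]
  force: 25

```text
time_s: 13.3
tool_pos: [0.6087, 0.249, 0.0056]
eef_rot: [-3.142, -0.0, 0.0]
contact_force: [0.2, 0.4, 3.1]
gripper_width: 0.0492
finger_force: 25.0
```

Request:
move_arm:
  motion:
    - [[40,0,0,-30,0,0,0],[40,0,0,-40,0,0,0],[40,0,0,-40,0,0,0],[40,-10.9,45.7,0,0,0,0],[40,-10.9,45.7,0,0,0,0],[40,-10.9,45.7,0,0,0,0],[40,-10.9,45.7,0,0,0,0],[40,-10.9,45.7,0,0,0,0],[40,-10.9,45.7,0,0,0,0],[40,-10.9,45.7,0,0,0,0],[40,-10.9,45.7,0,0,0,0],[40,-11,45.6,0,0,0,0]]

```text
time_s: 14.5
tool_pos: [0.5093, -0.1638, 0.1148]
eef_rot: [-3.141, 0.001, 0.0]
contact_force: [0.8, 0.5, -2.1]
gripper_width: 0.0494
finger_force: 25.0
```

Request:
move_arm:
  motion:
    - [[40,0,0,0,0,0,0],[40,0,0,0,0,0,0],[40,0,0,0,0,0,0],[40,0,0,0,0,0,0]]

```text
time_s: 14.9
tool_pos: [0.5105, -0.1608, 0.1149]
eef_rot: [-3.141, 0.0, 0.002]
contact_force: [0.5, 0.6, -2.5]
gripper_width: 0.0491
finger_force: 25.0
```

Request:
move_arm:
  motion:
    - [[40,0,0,12,0,0,0],[40,0,0,10,0,0,0],[40,0,0,3,0,0,0],[40,0,0,0,0,0,0],[40,0,0,0,0,0,0]]

```text
time_s: 15.4
tool_pos: [0.5104, -0.1622, 0.09]
eef_rot: [-3.141, 0.0, 0.0]
contact_force: [-0.5, -0.1, -1.8]
gripper_width: 0.049
finger_force: 25.0
```

Request:
move_arm:
  motion:
    - [[40,0,0,1,0,0,0],[40,0,0,1,0,0,0],[40,0,0,1,0,0,0],[40,0,0,1,0,0,0],[40,0,0,0,0,0,0]]

```text
time_s: 15.9
tool_pos: [0.5103, -0.1623, 0.0861]
eef_rot: [-3.142, 0.0, -0.0]
contact_force: [-0.5, -0.4, -1.3]
gripper_width: 0.049
finger_force: 25.0
```

Request:
move_arm:
  motion:
    - [[40,0,0,1,0,0,0],[40,0,0,1,0,0,0],[40,0,0,0,0,0,0]]

```text
time_s: 16.2
tool_pos: [0.5103, -0.1622, 0.084]
eef_rot: [-3.141, 0.0, 0.0]
contact_force: [0.4, 0.4, -1.9]
gripper_width: 0.0494
finger_force: 25.0
```

Ring bottom is at about 78 mm with no contact yet. I'll continue past the tip and the balls.

Request:
move_arm:
  motion:
    - [[40,0,0,1,0,0,0],[40,0,0,1,0,0,0],[40,0,0,0,0,0,0]]

```text
time_s: 16.5
tool_pos: [0.5103, -0.1623, 0.082]
eef_rot: [-3.142, 0.0, 0.0]
contact_force: [-0.1, 0.3, -1.8]
gripper_width: 0.0492
finger_force: 25.0
```

Request:
move_arm:
  motion:
    - [[40,0,0,1,0,0,0],[40,0,0,1,0,0,0],[40,0,0,1,0,0,0],[40,0,0,0,0,0,0]]

```text
time_s: 16.9
tool_pos: [0.5103, -0.1623, 0.079]
eef_rot: [-3.142, 0.0, 0.0]
contact_force: [0.3, -0.8, -2.0]
gripper_width: 0.0491
finger_force: 25.0
```

Request:
move_arm:
  motion:
    - [[40,0,0,1,0,0,0],[40,0,0,1,0,0,0],[40,0,0,0,0,0,0]]

```text
time_s: 17.2
tool_pos: [0.5103, -0.1623, 0.077]
eef_rot: [-3.142, 0.0, 0.0]
contact_force: [0.3, 0.1, -1.9]
gripper_width: 0.049
finger_force: 25.0
```

Request:
move_arm:
  motion:
    - [[40,0,0,1,0,0,0],[40,0,0,1,0,0,0],[40,0,0,1,0,0,0]]

```text
time_s: 17.5
tool_pos: [0.5104, -0.1624, 0.0742]
eef_rot: [3.141, -0.0, 0.0]
contact_force: [-1.3, -0.4, -0.4]
gripper_width: 0.0489
finger_force: 25.0
```

Request:
move_arm:
  motion:
    - [[40,0,0,1,0,0,0],[40,0,0,1,0,0,0],[40,0,0,1,0,0,0]]

```text
time_s: 17.8
tool_pos: [0.5103, -0.1623, 0.071]
eef_rot: [-3.142, 0.0, 0.0]
contact_force: [-1.0, 0.4, -0.3]
gripper_width: 0.0492
finger_force: 25.0
```

Request:
move_arm:
  motion:
    - [[40,0,0,2,0,0,0],[40,0,0,2,0,0,0],[40,0,0,3,0,0,0],[40,0,0,4,0,0,0],[40,0,0,4,0,0,0],[40,0,0,4,0,0,0],[40,0,0,4,0,0,0],[40,0,0,3,0,0,0],[40,0,0,0,0,0,0]]

```text
time_s: 18.7
tool_pos: [0.5101, -0.1622, 0.0446]
eef_rot: [-3.141, 0.001, -0.0]
contact_force: [-0.3, -2.0, -2.7]
gripper_width: 0.049
finger_force: 25.0
```

Request:
move_arm:
  motion:
    - [[40,0,0,1,0,0,0],[40,0,0,1,0,0,0],[40,0,0,1,0,0,0],[40,0,0,0.5,0,0,0],[40,0,0,0,0,0,0]]

```text
time_s: 19.2
tool_pos: [0.5105, -0.1624, 0.0417]
eef_rot: [3.141, -0.0, 0.0]
contact_force: [-0.7, -1.8, -2.1]
gripper_width: 0.0493
finger_force: 25.0
```

Request:
move_arm:
  motion:
    - [[70,0,0,0,0,0,0],[70,0,0,0,0,0,0],[70,0,0,0,0,0,0],[70,0,0,0,0,0,0],[70,0,0,0,0,0,0]]

```text
time_s: 19.7
tool_pos: [0.5105, -0.1623, 0.0417]
eef_rot: [3.142, -0.0, 0.0]
contact_force: [-0.4, 0.6, 0.4]
gripper_width: 0.0698
finger_force: 0.0
```

```bash
python3 - <<'E'
from m import *
o=env.get_obs();print(o["tool_pos"],o["contact_force"])
s=env.snapshot("wrist");im=s["image"];t=env.snapshot("side")["image"]
cv2.imwrite("pics/w5.png",np.hstack([cv2.resize(im[80:272,128:384],(400,300)),cv2.resize(t[140:200,250:330],(400,300),interpolation=cv2.INTER_CUBIC)]))
E
```

```text
[ 0.51046269 -0.16227911  0.04173606] [-0.41583849  0.64383434  0.3696486 ]
```

View pics/w5.png

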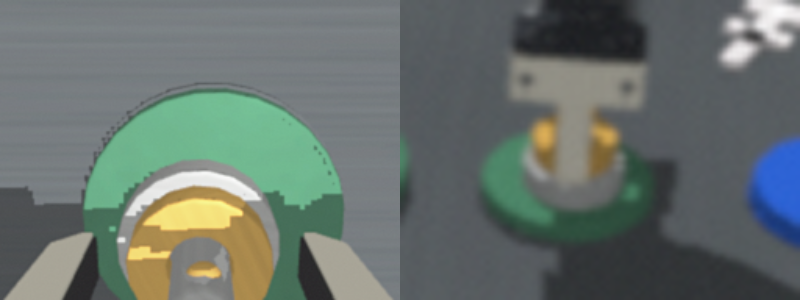

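The medium ring is seated flat on the large one and released. Next is the small ring.

Request:
move_arm:
  motion:
    - [[70,0,0,-20,0,0,0],[70,0,0,-35,0,0,0],[70,0,0,-35,0,0,0],[70,19.7,-36.9,0,0,0,0],[70,19.7,-36.9,0,0,0,0],[70,19.7,-36.9,0,0,0,0],[70,19.7,-36.9,0,0,0,0],[70,19.7,-36.9,0,0,0,0],[70,20,-36.8,0,0,0,0],[70,0,0,0,0,0,0],[70,0,0,0,0,0,0],[70,0,0,0,0,0,0]]

```text
time_s: 21.0
tool_pos: [0.6282, 0.0581, 0.1314]
eef_rot: [3.141, 0.001, -0.0]
contact_force: [-0.1, -0.1, -0.4]
gripper_width: 0.0698
finger_force: 0.0
```

```bash
python3 - <<'E'
from m import *
s=env.snapshot("wrist");im=s["image"];print(env.get_obs()["tool_pos"])
u,v=proj(s,(.631,.059,.009));print(u,v)
hsv=cv2.cvtColor(im,cv2.COLOR_BGR2HSV);H,S,V=[hsv[...,i].astype(int) for i in range(3)]
blob(s,(H>95)&(H<125)&(S>110),u,v,.009,"small",50)
E
```

```text
[0.62827768 0.05775546 0.13153692]
254.23147567630258 183.04583252389372
small [254.4 182.4] [0.6316 0.0588 0.009 ] diam px 45.2
```

Request:
move_arm:
  motion:
    - [[70,2,0,40,0,0,0],[70,0,0,45,0,0,0],[70,0,0,30,0,0,0],[70,0,0,10,0,0,0],[70,0,0,2,0,0,0],[70,0,0,0,0,0,0],[70,0,0,0,0,0,0]]

```text
time_s: 21.75
tool_pos: [0.6325, 0.0586, 0.0068]
eef_rot: [3.141, -0.004, -0.0]
contact_force: [0.0, -0.8, -0.7]
gripper_width: 0.0699
finger_force: 0.0
```

Request:
move_arm:
  motion:
    - [[30,0,0,0,0,0,0],[30,0,0,0,0,0,0],[30,0,0,0,0,0,0],[30,0,0,0,0,0,0],[30,0,0,0,0,0,0],[30,0,0,0,0,0,0]]
  force: 25

```text
time_s: 22.35
tool_pos: [0.631, 0.059, 0.0049]
eef_rot: [3.142, -0.0, 0.0]
contact_force: [-0.9, 0.8, 3.1]
gripper_width: 0.0395
finger_force: 25.0
```

Request:
move_arm:
  motion:
    - [[30,0,0,-30,0,0,0],[30,0,0,-40,0,0,0],[30,0,0,-40,0,0,0],[30,-20,36.9,0,0,0,0],[30,-20,36.9,0,0,0,0],[30,-20,36.9,0,0,0,0],[30,-20,36.9,0,0,0,0],[30,-20,36.9,0,0,0,0],[30,-20,37.1,0,0,0,0],[30,0,0,0,0,0,0],[30,0,0,0,0,0,0],[30,0,0,0,0,0,0]]

```text
time_s: 23.55
tool_pos: [0.5112, -0.1618, 0.1146]
eef_rot: [-3.141, -0.0, 0.0]
contact_force: [0.2, -0.8, -0.0]
gripper_width: 0.0396
finger_force: 25.0
```

Request:
move_arm:
  motion:
    - [[30,0,0,12,0,0,0],[30,0,0,10,0,0,0],[30,0,0,4,0,0,0],[30,0,0,0,0,0,0],[30,0,0,0,0,0,0]]

```text
time_s: 24.05
tool_pos: [0.5109, -0.1623, 0.0884]
eef_rot: [-3.141, 0.001, 0.001]
contact_force: [-1.8, 0.5, -0.2]
gripper_width: 0.0392
finger_force: 25.0
```

Request:
move_arm:
  motion:
    - [[30,0,0,1,0,0,0],[30,0,0,1,0,0,0],[30,0,0,1,0,0,0],[30,0,0,1,0,0,0],[30,0,0,0,0,0,0]]

```text
time_s: 24.55
tool_pos: [0.5108, -0.1626, 0.0846]
eef_rot: [-3.142, 0.0, -0.0]
contact_force: [0.2, 0.3, -0.3]
gripper_width: 0.0392
finger_force: 25.0
```

Request:
move_arm:
  motion:
    - [[30,0,0,1,0,0,0],[30,0,0,1,0,0,0],[30,0,0,0,0,0,0]]

```text
time_s: 24.85
tool_pos: [0.5108, -0.1626, 0.0825]
eef_rot: [-3.141, 0.0, -0.0]
contact_force: [0.6, -0.2, -0.6]
gripper_width: 0.0392
finger_force: 25.0
```

Request:
move_arm:
  motion:
    - [[30,0,0,1,0,0,0],[30,0,0,1,0,0,0],[30,0,0,0,0,0,0]]

```text
time_s: 25.15
tool_pos: [0.5108, -0.1625, 0.0805]
eef_rot: [-3.141, 0.0, 0.0]
contact_force: [0.3, 0.8, -0.5]
gripper_width: 0.0393
finger_force: 25.0
```

Request:
move_arm:
  motion:
    - [[30,0,0,1,0,0,0],[30,0,0,1,0,0,0],[30,0,0,1,0,0,0],[30,0,0,0,0,0,0]]

```text
time_s: 25.55
tool_pos: [0.5108, -0.1626, 0.0775]
eef_rot: [-3.141, 0.0, 0.0]
contact_force: [-0.6, -0.6, 0.5]
gripper_width: 0.0395
finger_force: 25.0
```

Request:
move_arm:
  motion:
    - [[30,0,0,1,0,0,0],[30,0,0,1,0,0,0],[30,0,0,1,0,0,0]]

```text
time_s: 25.85
tool_pos: [0.5108, -0.1626, 0.0746]
eef_rot: [3.142, 0.0, 0.0]
contact_force: [-0.3, -0.4, -0.1]
gripper_width: 0.0389
finger_force: 25.0
```

Request:
move_arm:
  motion:
    - [[30,0,0,1,0,0,0],[30,0,0,1,0,0,0],[30,0,0,1,0,0,0]]

```text
time_s: 26.15
tool_pos: [0.5109, -0.1626, 0.0716]
eef_rot: [3.142, 0.0, 0.0]
contact_force: [-0.5, 0.2, 0.8]
gripper_width: 0.0396
finger_force: 25.0
```

Request:
move_arm:
  motion:
    - [[30,0,0,1,0,0,0],[30,0,0,1,0,0,0],[30,0,0,1,0,0,0]]

```text
time_s: 26.45
tool_pos: [0.5108, -0.1626, 0.0685]
eef_rot: [-3.142, 0.0, 0.0]
contact_force: [0.1, -0.5, 0.1]
gripper_width: 0.0394
finger_force: 25.0
```

Request:
move_arm:
  motion:
    - [[30,0,0,2,0,0,0],[30,0,0,2,0,0,0],[30,0,0,2,0,0,0],[30,0,0,2,0,0,0],[30,0,0,1,0,0,0],[30,0,0,0,0,0,0]]

```text
time_s: 27.05
tool_pos: [0.5107, -0.1625, 0.0593]
eef_rot: [-3.141, 0.001, 0.0]
contact_force: [-0.4, -0.1, -2.2]
gripper_width: 0.0394
finger_force: 25.0
```

Request:
move_arm:
  motion:
    - [[30,0,0,1,0,0,0],[30,0,0,1,0,0,0],[30,0,0,1,0,0,0],[30,0,0,0.7,0,0,0],[30,0,0,0,0,0,0]]

```text
time_s: 27.55
tool_pos: [0.511, -0.1626, 0.0559]
eef_rot: [-3.142, -0.0, -0.0]
contact_force: [-0.4, 0.0, -0.7]
gripper_width: 0.0393
finger_force: 25.0
```

Request:
move_arm:
  motion:
    - [[65,0,0,0,0,0,0],[65,0,0,0,0,0,0],[65,0,0,0,0,0,0],[65,0,0,0,0,0,0],[65,0,0,0,0,0,0],[65,0,0,0,0,0,0]]

```text
time_s: 28.15
tool_pos: [0.5109, -0.1626, 0.056]
eef_rot: [3.142, 0.0, 0.0]
contact_force: [0.1, -0.0, 0.1]
gripper_width: 0.0652
finger_force: 0.0
```

Request:
move_arm:
  motion:
    - [[65,0,0,-20,0,0,0],[65,0,0,-40,0,0,0],[65,0,0,-40,0,0,0],[65,-30,0,-20,0,0,0],[65,-40,0,0,0,0,0],[65,-30,0,0,0,0,0],[65,0,0,0,0,0,0],[65,0,0,0,0,0,0]]

```text
time_s: 28.95
tool_pos: [0.411, -0.1629, 0.1764]
eef_rot: [3.141, -0.001, -0.001]
contact_force: [0.8, 0.5, -0.1]
gripper_width: 0.065
finger_force: 0.0
```

```bash
python3 - <<'E'
from m import *
s=env.snapshot("wrist");im=s["image"];t=env.snapshot("side")["image"];print(env.get_obs()["tool_pos"])
u,v=map(int,proj(s,(.51,-.162,.05)));print(u,v);v=max(v,72);u=min(max(u,96),415)
cv2.imwrite("pics/w6.png",np.hstack([cv2.resize(im[v-72:v+72,u-96:u+96],(400,300)),cv2.resize(t[140:200,250:330],(400,300),interpolation=cv2.INTER_CUBIC)]))
E
```

```text
[ 0.41185019 -0.1630002   0.17619294]
254 68
```

View pics/w6.png

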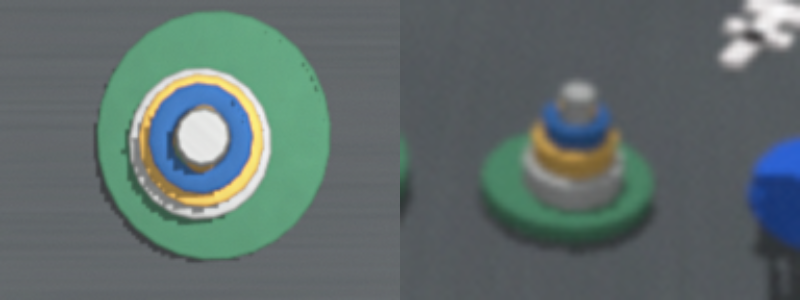

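The picture shows all three rings stacked flat on the small green stand, large to small, with the spindle tip standing clear above them and the gripper away. I'll hand in.

```bash
python3 -c "
from workcell import env
print(env.hand_in())"
```

```text
the job is handed in; nothing more can be done
None
```

All three spacers are threaded on the small green stand's spindle, large, then medium, then small; each was released, and the last picture shows them stacked flat. The job was handed in at about 29 s with no verdict returned, and no force reading while threading exceeded 5 N.

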